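# Make up the parts kits for three repairs

### The arm

A 6-joint arm with a two-finger parallel gripper is mounted at the origin on the work surface. World frame = base frame: x ahead of the robot, y to its left, z up, the work surface at z = 0. Lengths are in m, angles in rad, forces in N, time in s.
With the tool pointing down it reaches from about 0.275 to 0.825 m from the base axis. Payload 4.9 kg.
Tool frame: the origin (TCP) lies midway between the tips of the shut fingers; the grasp point (between the pads) lies 19 mm behind it (grip_point_offset is the distance from the TCP to the grasp point, in m); z points along the fingers, y is the line along which they close (so a half turn about z gives the same grasp; the last joint's range is limited). The gripper opens to 85 mm and grips with 20 to 120 N. Pads are 22 mm wide; open, the fingers measure 114 mm over their backs; the gripper's body (76 mm by 85 mm) begins 54 mm behind the grasp point. The pads swing forward as they close: fully open they stand 13 mm farther back than shut.
Start: joints at [1.136, 0.326, -0.193, 1.052, 0, 1.437], TCP at [0.163, 0.525, 0.231] pointing down, gripper open.
Joint ranges: [-2.65, 2.65], [-0.97, 1.79], [-1.3, 1.35], [-1.93, 2.1], [-1.47, 1.37], [-3.14, 3.14]. Speed limits (rad/s): [2.57, 2.57, 3.14, 3.14, 3.14, 3.14].

### API

Orientations are given as a rotation vector (axis times angle).
In Python, from cell import * gives the robot as it stands. Calls block until the motion is done:
- movep(position, orientation): joint-space move of the TCP to a pose.
- move_l(position, velocity=0.15, rot=None, until_force=None): straight line of the TCP; rot=None keeps the orientation; velocity is the mean speed in m/s. With until_force (N) it stops when the force on the tool has changed by that much, and returns True; else False.
- set_joints(angles): joint-space move.
- let_go() and grab(newtons=None): open the fingers fully, or close them until they stop; newtons is the grip in N (None keeps the last).
- sleep(seconds).
- ik(position, orientation): joint angles nearest the present ones, or None.
- get_state(): the state.
- grab_frame(name): name is "scene" or "top" or "wrist"; returns a dict with "img" (420x560x3 uint8, red, green, blue), "fx", "fy", "cx", "cy" (pixels), "cam_to_world" (4x4, takes a point from camera to world coordinates); the wrist camera has in their place "T_tool_cam" (4x4, takes a point from camera to tool coordinates, whose origin is the TCP and whose axes are the flange's). Camera axes: x right, y down, z forward; pixel columns grow to the right and rows downward; lengths in m; the calibration is good to about 2 mm. A picture is of the moment at which its call begins: read the wrist's pose just before it. There is no depth.
A pose or a line that the arm cannot do raises MotionError and nothing moves.
- sign_off(): hands the job in; it is judged then, once.
Trained networks look in the newest picture that a camera, given by its name, has taken for a name from the list of things; names that differ only in an ending like _2 or _b are one class to them, and where a whole thing is asked for, a point or a joint stands for the part that bears it (a point fixed in the world has none). Each returns a list of dicts, best first, with "score" (0 to 1); they miss things now and then, are a little off and sometimes report something else, mostly with a low value. They report only what shows in the picture. A call takes as long as a camera call.
- spot_in(camera, name): "centre" ([column, row] in pixels, amid what is visible of it).
- silhouettes(camera, name): "mask" (420x560 bool, what is visible of it) and "centre" ([column, row] in pixels, amid what is visible of it).
- tip_of(camera, name): "centre" ([column, row] in pixels: a listed point, or the origin of a listed thing).
The state is a dict: "clock": time; "q": joint angles; "joint_velocities": joint speeds; "tau": joint torques, N m; "position": TCP position; "eef_rot": TCP orientation; "contact_force": force on the tool from outside, world axes, zero at the start; "wrist_torque": the same for the moment, N m; "finger_gap": opening from 0.0 (shut) to 1.0 (fully open); "grasp_force": force on a finger pad.
Only numpy, scipy, OpenCV 4.12 (cv2) and the standard library are available. Lean on these libraries where they do the work, as an engineer would, in place of code of your own. Each camera call takes 0.05 s, during which the arm holds its last target. There are 200 camera calls.

### The job

Make up the parts for three waiting repairs: the steel motor and the black knob go in the blue tray, the white capacitor and the ivory knob in the yellow tray, and the battery joins the loudspeaker in the green tray. Stand each part upright on the floor of a compartment of its own, one part to a compartment. Leave the red knob where it stands in the stock and the loudspeaker where it lies.

Things in the scene. Friction and masses are not known exactly. Their poses are not given: they have to be found in the camera images.
- motor_mid (a point): small electric motor standing upright: steel can 36 diameter, 52 high, black lower end, a thin shaft with a brass pinion rising 13 more from its top. Sizes in mm here and below. Mass 110 to 180 g. The point is at the can's centre, 26 above its underside; z up along its axis
- black_knob_mid (a point): round black control knob, standing on its skirt, 28 high: skirt 40 diameter and 5 high, above it a ribbed body about 33 diameter, white pointer line on top. Mass about 22 g. The point is at its centre, 14 above its underside; z up along its axis
- capacitor_mid (a point): white motor-run capacitor standing upright: plastic cylinder 40 diameter, 60 high, with a blue band and thin brass blades rising 8 more from its top. Mass 60 to 100 g. The point is at the cylinder's centre, 30 above its underside; z up along its axis
- ivory_knob_mid (a point): round ivory (cream) control knob, standing on its skirt, 28 high: skirt 40 diameter and 5 high, above it a ribbed body about 33 diameter, black pointer line on top. Mass about 22 g. The point is at its centre, 14 above its underside; z up along its axis
- battery_mid (a point): block battery standing upright, black with a copper-coloured upper part, 26.5 (its x) by 17.5 (its y) by 46 high, two snap terminals rising 3 more from its top. Mass 46 g. The point is at the block's centre, 23 above its underside; z up
- blue_tray: low blue tray 120 (its x) by 152 (its y) by 20 high, fixed to the bench, open on top, with a blank white ticket on its -x side (towards the robot). Walls and the divider are 4 thick and 20 high, the floor 3 thick. The divider runs along x through the middle and makes two compartments, each 112 (x) by 70 (y) inside, centred 37 to the +y and -y side of the middle; both are empty at the start. Origin: middle of the underside, on the bench top
- yellow_tray: low yellow tray 120 (its x) by 152 (its y) by 20 high, fixed to the bench, open on top, with a blank white ticket on its -x side (towards the robot). Walls and the divider are 4 thick and 20 high, the floor 3 thick. The divider runs along x through the middle and makes two compartments, each 112 (x) by 70 (y) inside, centred 37 to the +y and -y side of the middle; both are empty at the start. Origin: middle of the underside, on the bench top
- green_tray: low green tray 120 (its x) by 152 (its y) by 20 high, fixed to the bench, open on top, with a blank white ticket on its -x side (towards the robot). Walls and the divider are 4 thick and 20 high, the floor 3 thick. The divider runs along x through the middle and makes two compartments, each 112 (x) by 70 (y) inside, centred 37 to the +y and -y side of the middle; one holds the loudspeaker, the other is empty at the start. Origin: middle of the underside, on the bench top
- speaker_mid (a point): loose round loudspeaker, 50 diameter over its steel rim, 25 high, cone up, lying in one compartment of the green tray; it stays there. The point is on its axis, 10 above its underside
- red_knob_mid (a point): round red control knob, standing on its skirt, 28 high: skirt 40 diameter and 5 high, above it a ribbed body about 33 diameter, white pointer line on top. Mass about 22 g. The point is at its centre, 14 above its underside; z up along its axis. It is not needed and stays in the stock. The stock parts all stand on a mat 2 thick on the bench, about 100 apart in a row

How it is judged:
By the outcome, as a careful person would: the job done as asked, in the order asked, and still so for the second after the job is handed in, with the robot touching nothing.
It also fails if it takes over 122 s, if anything falls off the work surface, if the arm or the gripper's body presses on something with over 40 N, if the wrist force passes 120 N, or if a joint passes its speed limit or range.

## Working session

There is one attempt and no reset: what is moved stays moved. The work goes in short steps, each a Python script; the robot and the scene stay as the last script left them, time stands still between calls to the robot, and variables do not carry over. Pictures are saved under pics/ and viewed, at most 14 in all, crops included, and the job is handed in when it is done.

```bash
mkdir -p pics; ls
python3 - <<'E'
from cell import *
import cv2,numpy as np
s=get_state();print(s)
for c in("scene","top"):
    f=grab_frame(c);cv2.imwrite(f"pics/{c}0.png",f["img"][:,:,::-1]);print(c,f["fx"],f["cx"],f["cy"],np.round(f["cam_to_world"],3).tolist())
    for n in("motor_mid","black_knob_mid","capacitor_mid","ivory_knob_mid","red_knob_mid","battery_mid","speaker_mid","blue_tray","yellow_tray","green_tray"):
        print(n,[(np.round(d["centre"]).tolist(),round(d["score"],2)) for d in tip_of(c,n)][:4])
f=grab_frame("wrist");print(f["T_tool_cam"])
E
```

```text
pics
{'clock': 0.0, 'q': array([ 1.13581272e+00,  3.26924618e-01, -1.93583436e-01,  1.05198777e+00,
        3.65904608e-05,  1.43660925e+00]), 'joint_velocities': array([ 1.27666792e-04, -2.71031720e-05, -2.48474277e-04,  1.88909564e-03,
       -1.76059452e-04,  9.31979985e-04]), 'tau': array([-1.40285523e-03, -4.43398690e+01,  2.62439811e+01,  1.53986231e-02,
       -2.81422126e-04, -8.61082640e-06]), 'position': array([0.16268234, 0.52478956, 0.23051249]), 'eef_rot': array([-4.70633976e-01, -3.10562122e+00,  2.54563537e-03]), 'contact_force': array([-0.34432097, -0.03106954,  0.2216781 ]), 'wrist_torque': array([-0.01175532,  0.04466796,  0.02924075]), 'grasp_force': 0.0, 'finger_gap': 1.001554440971295}
scene 435.70980912350103 281.4262593689232 210.43407749958536 [[-0.334, 0.642, -0.69, 1.127], [0.942, 0.22, -0.252, 0.192], [-0.01, -0.735, -0.678, 0.621], [0.0, 0.0, 0.0, 1.0]]
motor_mid [([252.0, 256.0], 0.57)]
black_knob_mid [([294.0, 275.0], 0.95)]
capacitor_mid [([153.0, 214.0], 0.63)]
ivory_knob_mid [([349.0, 290.0], 0.94)]
red_knob_mid [([417.0, 301.0], 0.68)]
battery_mid [(
[... 404 characters left out ...]
lack_knob_mid [([240.0, 157.0], 0.72)]
capacitor_mid [([412.0, 181.0], 0.8)]
ivory_knob_mid [([186.0, 163.0], 0.8), ([240.0, 159.0], 0.23)]
red_knob_mid [([123.0, 167.0], 0.73)]
battery_mid [([356.0, 166.0], 0.85), ([123.0, 167.0], 0.44), ([156.0, 273.0], 0.41), ([177.0, 266.0], 0.34)]
speaker_mid [([174.0, 263.0], 0.89)]
blue_tray [([266.0, 284.0], 0.61)]
yellow_tray [([380.0, 268.0], 0.61)]
green_tray [([157.0, 272.0], 0.67)]
[[-5.04171871e-04 -9.55356632e-01 -2.95454652e-01  7.55448793e-02]
 [ 9.99999794e-01 -5.98946457e-04  2.30274604e-04 -3.57394181e-04]
 [-3.96955888e-04 -2.95454475e-01  9.55356737e-01 -1.42593878e-01]
 [ 0.00000000e+00  0.00000000e+00  0.00000000e+00  1.00000000e+00]]
```

View pics/top0.png

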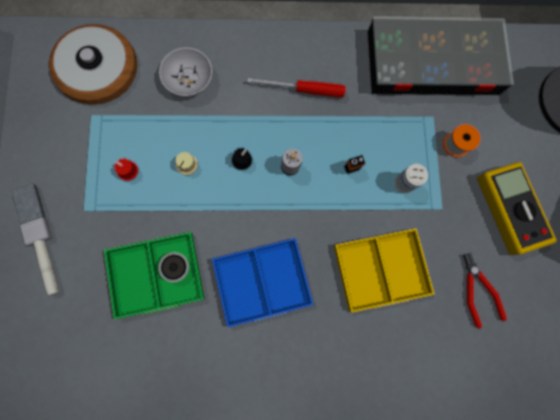

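View pics/scene0.png

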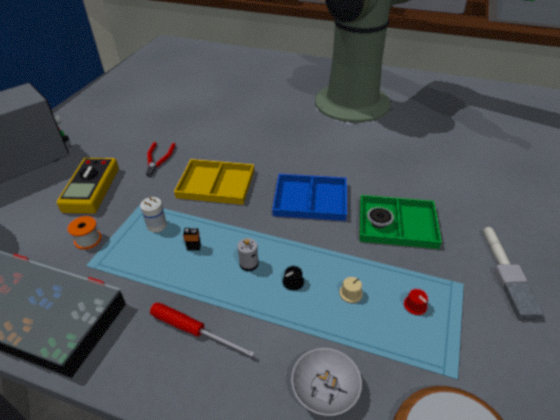

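```bash
cat > h.py <<'E'
from cell import *
import numpy as np, cv2
H=dict(motor_mid=.028,black_knob_mid=.016,capacitor_mid=.032,ivory_knob_mid=.016,red_knob_mid=.016,battery_mid=.025,speaker_mid=.013,blue_tray=0,yellow_tray=0,green_tray=0)
def ray(f,px,z):
    T=np.array(f["cam_to_world"]);d=T[:3,:3]@[(px[0]-f["cx"])/f["fx"],(px[1]-f["cy"])/f["fy"],1]
    return T[:3,3]+d*(z-T[2,3])/d[2]
def proj(f,p):
    T=np.array(f["cam_to_world"]);c=T[:3,:3].T@(np.asarray(p)-T[:3,3]);return [f["fx"]*c[0]/c[2]+f["cx"],f["fy"]*c[1]/c[2]+f["cy"]]
def find(cam,n,z=None):
    f=grab_frame(cam);d=tip_of(cam,n)
    return ray(f,d[0]["centre"],H[n] if z is None else z) if d else None
E
python3 - <<'E'
from h import *
fs={c:grab_frame(c) for c in("scene","top")}
for n in H:
    for c in fs:
        d=tip_of(c,n); print(n,c,np.round(ray(fs[c],d[0]["centre"],H[n])*1000) if d else None, end=' ')
    print()
E
```

```text
motor_mid scene [658. -46.  28.] motor_mid top [662. -45.  28.] 
black_knob_mid scene [663.  38.  16.] black_knob_mid top [669.  45.  16.] 
capacitor_mid scene [ 626. -261.   32.] capacitor_mid top [ 621. -267.   32.] 
ivory_knob_mid scene [660. 138.  16.] ivory_knob_mid top [657. 149.  16.] 
red_knob_mid scene [647. 254.  16.] red_knob_mid top [654. 251.  16.] 
battery_mid scene [ 658. -158.   25.] battery_mid top [ 650. -166.   25.] 
speaker_mid scene None speaker_mid top [470. 162.  13.] 
blue_tray scene [445.  10.   0.] blue_tray top [441.   3.   0.] 
yellow_tray scene [ 470. -202.    0.] yellow_tray top [ 461. -210.    0.] 
green_tray scene [452. 200.   0.] green_tray top [465. 201.   0.]
```

The top view shows the stock row at rows 157–181: red (124,168), ivory (186,163), black (242,158), motor (291,160), battery (355,164), capacitor (415,178). The trays are green (155,275), blue (262,283) and yellow (384,270). The speaker is at (174,266), in green's -y compartment, so the battery goes in the +y one. The detections match the picture. Next I'll fit the tray poses and refine the parts with the wrist camera.

```bash
cat >> h.py <<'E'
from scipy.spatial.transform import Rotation as R
from scipy.optimize import minimize
def rot(yaw):
    """tool down, closing line (tool y) along world x turned by yaw; half-turn with the smaller last joint"""
    best=None
    for k in (0,np.pi):
        a=yaw+k; y=np.array([np.cos(a),np.sin(a),0]);z=np.array([0,0,-1.])
        M=np.c_[np.cross(y,z),y,z]; rv=R.from_matrix(M).as_rotvec()
        q=ik([.45,0,.2],rv)
        if q is not None and (best is None or abs(q[5])<best[0]): best=(abs(q[5]),rv)
    return best[1]
def wframe():
    s=get_state();f=grab_frame("wrist");T=np.eye(4);T[:3,:3]=R.from_rotvec(s["eef_rot"]).as_matrix();T[:3,3]=s["position"]
    f["cam_to_world"]=T@f["T_tool_cam"];return f
E
python3 - <<'E'
from h import *
import json
f=grab_frame("top");hsv=cv2.cvtColor(f["img"],cv2.COLOR_RGB2HSV)
g=dict(blue_tray=(105,125,(441,3)),yellow_tray=(18,32,(461,-210)),green_tray=(50,80,(460,201)))
out={}
for n,(lo,hi,c) in g.items():
    m=cv2.inRange(hsv,(lo,110,40),(hi,255,255));nn,l,st,ce=cv2.connectedComponentsWithStats(m)
    p=proj(f,[c[0]/1e3,c[1]/1e3,0]);i=min((i for i in range(1,nn) if st[i,4]>800),key=lambda i:np.hypot(*(ce[i]-p)))
    cnt=np.vstack(cv2.findContours((l==i).astype(np.uint8),0,2)[0]);M=np.zeros(m.shape,np.uint8);cv2.fillConvexPoly(M,cv2.convexHull(cnt),1)
    def cost(v):
        Rz=R.from_euler("z",v[2]).as_matrix()
        P=np.array([proj(f,Rz@[x*.06,y*.076,z]+[v[0],v[1],0]) for x in(-1,1) for y in(-1,1) for z in(0,.02)])
        A=np.zeros(m.shape,np.uint8);cv2.fillConvexPoly(A,np.round(cv2.convexHull(P.astype(np.float32))*16).astype(np.int32),1,shift=4)
        return (A^M).sum()/M.sum()
    r=min((minimize(cost,[c[0]/1e3,c[1]/1e3,a],method="Nelder-Mead",options=dict(initial_simplex=[[c[0]/1e3+d[0],c[1]/1e3+d[1],a+d[2]] for d in((0,0,0),(.02,0,0),(0,.02,0),(0,0,.1))])) for a in(-.25,-.1,0,.1,.25)),key=lambda r:r.fun)
    print(n,np.round(r.x,4),round(r.fun,3));out[n]=r.x.tolist()
json.dump(out,open("trays.json","w"))
rv=rot(0);print(rv)
movep([.575,-.05,.27],rv)
f=wframe();cv2.imwrite("pics/w0.png",f["img"][:,:,::-1])
print(get_state()["q"],get_state()["clock"],np.round(f["cam_to_world"],3).tolist())
for n in list(H)[:7]:
    print(n,[(np.round(d["centre"]).tolist(),round(d["score"],2),np.round(ray(f,d["centre"],H[n])*1000)) for d in tip_of("wrist",n)][:2])
E
```

```text
blue_tray [0.4427 0.0087 0.2377] 0.017
yellow_tray [ 0.4616 -0.2082  0.1929] 0.013
green_tray [0.4572 0.1969 0.2018] 0.011
[2.22144147 2.22144147 0.        ]
[-2.13083655e-01  3.55744673e-01 -5.00237781e-02  1.16519613e+00
  1.85649470e-04  1.35616631e+00] 4.8583 [[1.0, 0.001, 0.0, 0.575], [0.001, -0.956, -0.295, 0.026], [0.0, 0.295, -0.956, 0.413], [0.0, 0.0, 0.0, 1.0]]
motor_mid [([348.0, 166.0], 0.94, array([657., -46.,  28.])), ([336.0, 262.0], 0.31, array([ 649., -163.,   28.]))]
black_knob_mid [([311.0, 336.0], 0.72, array([ 624., -278.,   16.])), ([361.0, 78.0], 0.65, array([667.,  46.,  16.]))]
capacitor_mid [([310.0, 336.0], 0.89, array([ 622., -265.,   32.]))]
ivory_knob_mid []
red_knob_mid []
battery_mid [([337.0, 260.0], 0.62, array([ 651., -161.,   25.]))]
speaker_mid []
```

View pics/w0.png

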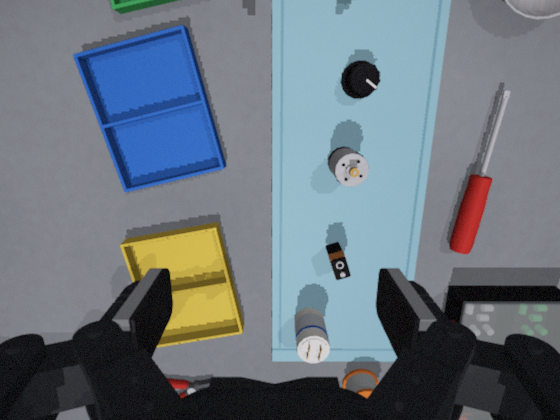

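The wrist view agrees with the fixed cameras to a few mm: black knob (361,79), motor (350,168), battery (338,262), capacitor (312,345). The tilt of blue, about 0.24 rad, also matches the fit. I'll start with the motor.

```bash
cat >> h.py <<'E'
import json
def pick(x,y,z,yaw=0,N=30):
    rv=rot(yaw); let_go() if get_state()["finger_gap"]<.95 else 0
    movep([x,y,.17],rv); t=move_l([x,y,z],.12,until_force=8); grab(N); s=get_state(); print("pick hit",t,s["finger_gap"],s["grasp_force"])
    move_l([x,y,.17],.15); s=get_state(); print("lifted",s["finger_gap"],s["grasp_force"],s["clock"])
def place(tray,side,z,dyaw=0,dx=0):
    tx,ty,a=json.load(open("trays.json"))[tray]; c,s=np.cos(a),np.sin(a)
    x=tx+c*dx-s*.037*side; y=ty+s*dx+c*.037*side; rv=rot(a+dyaw)
    movep([x,y,.17],rv); move_l([x,y,z+.012],.15); t=move_l([x,y,z-.003],.03,until_force=4)
    print("touch",t,get_state()["position"][2]-z); let_go(); sleep(.2); move_l([x,y,.17],.12); print(np.round([x,y],4),get_state()["clock"])
E
python3 - <<'E'
from h import *
pick(.657,-.046,.021); place("blue_tray",-1,.022)
movep([.60,.06,.25],rot(0)); f=wframe();cv2.imwrite("pics/w1.png",f["img"][:,:,::-1])
for n in("black_knob_mid","ivory_knob_mid","motor_mid","blue_tray"):
    print(n,[(np.round(d["centre"]).tolist(),round(d["score"],2),np.round(ray(f,d["centre"],H[n])*1000)) for d in tip_of("wrist",n)][:2])
E
```

```text
pick hit False 0.40539046551201147 30.03079354763031
lifted 0.40713969676194894 30.016318559646606 8.8417
touch True 3.9967558697149436e-05
[ 0.4514 -0.0273] 13.3083
black_knob_mid [([337.0, 182.0], 0.7, array([667.,  46.,  16.]))]
ivory_knob_mid [([334.0, 85.0], 0.83, array([658., 147.,  16.]))]
motor_mid [([145.0, 247.0], 0.94, array([453., -26.,  28.]))]
blue_tray [([143.0, 207.0], 0.72, array([445.,  12.,   0.]))]
```

View pics/w1.png

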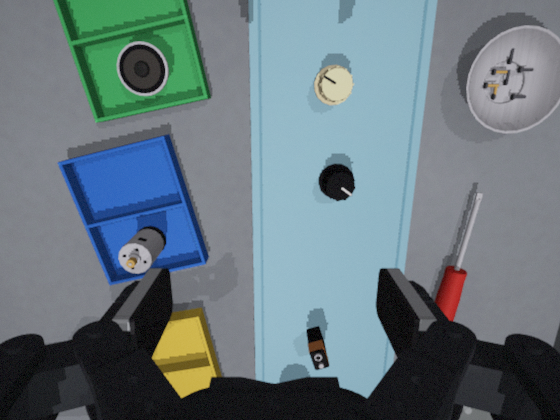

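The motor stands upright in blue's -y compartment at (140,255). The black knob is at (337,182) and the ivory one at (334,85). Next are the black knob, the capacitor and the ivory knob. I stop if a grip gap is wrong.

Run:
```python
from h import *
def ok(lo,hi):
    g=get_state()["finger_gap"]*85; assert lo<g<hi,g
pick(.667,.046,.013); ok(28,38); place("blue_tray",1,.014)
pick(.622,-.266,.026); ok(35,45); place("yellow_tray",-1,.027)
pick(.658,.147,.013); ok(28,38); place("yellow_tray",1,.014)
movep([.575,-.16,.20],rot(0)); f=wframe();cv2.imwrite("pics/w2.png",f["img"][:,:,::-1])
print([(np.round(d["centre"]).tolist(),round(d["score"],2),np.round(ray(f,d["centre"],.025)*1000)) for d in tip_of("wrist","battery_mid")][:2])
f=grab_frame("top");cv2.imwrite("pics/top2.png",f["img"][:,:,::-1])
```

```text
pick hit False 0.3537333935379348 29.968885254347697
lifted 0.35669809941367536 29.668088061735034 18.05
touch True 0.0003334379022197267
[0.434  0.0446] 22.75
pick hit False 0.4616928259211092 30.311774611473083
lifted 0.46279486924855534 30.279747247695923 27.0583
touch True 0.00015063239301576353
[ 0.4687 -0.2445] 31.2417
pick hit False 0.3545545974634993 30.015783188135003
lifted 0.3552229008848211 29.650569826098945 36.05
touch True 0.00039987235922671165
[ 0.4545 -0.1718] 41.2333
[([359.0, 183.0], 0.58, array([ 653., -160.,   25.]))]
```

View pics/w2.png

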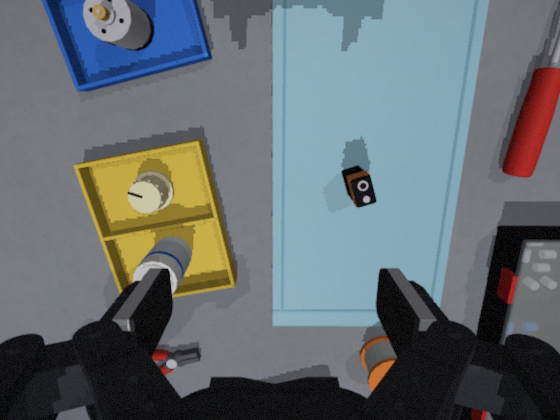

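View pics/top2.png

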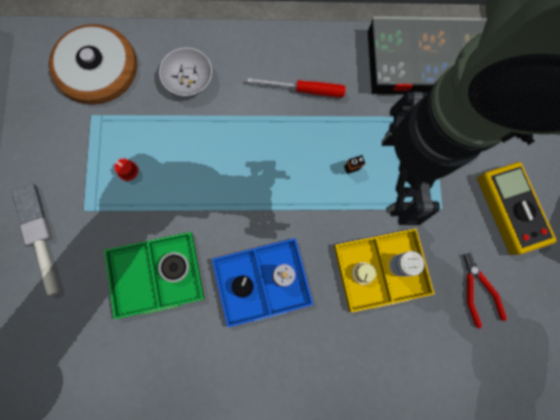

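The wrist view shows the ivory knob at (150,192) and the capacitor at (160,265), both upright in yellow. The battery's terminals are at (363,186) and (367,199). The top view shows the black knob (242,287) and the motor (284,276) in blue. I'll take the battery's yaw from its outline and pick it across its short side.

Run:
```python
from h import *
f=wframe()
P=[ray(f,p,.05) for p in((363,186),(367,199))]; e=[ray(f,p,.048) for p in((359,180),(367,205))]
for d in (P[1]-P[0],e[1]-e[0]): print(np.arctan2(d[0],-d[1]))
print(np.mean(P,0),np.mean(e,0))
yaw=np.arctan2(*((e[1]-e[0])*[1,-1,1])[:2])
x,y=np.mean([np.mean(P,0),np.mean(e,0)],0)[:2];print(x,y,yaw)
assert abs(x-.652)<.008 and abs(y+.161)<.008
pick(x,y,.017,yaw); g=get_state()["finger_gap"]*85; assert 14<g<22,g
place("green_tray",1,.018)
movep([.42,.0,.33],rot(0)); f=wframe();cv2.imwrite("pics/w3.png",f["img"][:,:,::-1])
f=grab_frame("scene");cv2.imwrite("pics/s3.png",f["img"][:,:,::-1])
```

```text
0.3564945904890163
0.36544144030753434
[ 0.65103508 -0.1628071   0.05      ] [ 0.64987354 -0.16342786  0.048     ]
0.6504543101133713 -0.1631174793331752 0.36544144030753434
pick hit False 0.19986481528527708 32.80854284763336
lifted 0.19609396220507616 32.58008122444153 45.6417
touch True -7.683210541455446e-05
[0.4498 0.2332] 51.0833
```

View pics/w3.png

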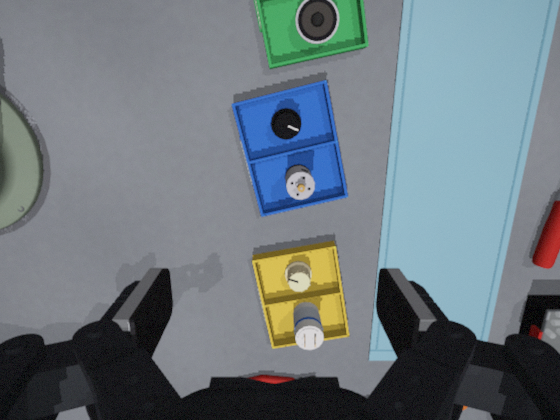

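View pics/s3.png

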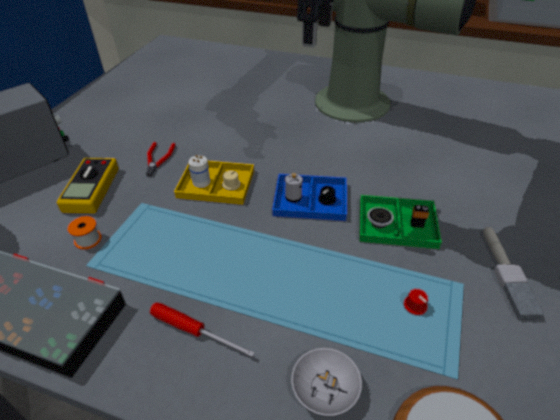

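The scene view shows the capacitor (199,172) and ivory knob (231,181) in yellow. The motor (293,188) and black knob (327,196) are in blue. The battery stands upright at (421,215) next to the loudspeaker (380,216) in green. The red knob hasn't moved, at (417,301).

```bash
python3 -c "
from cell import *
print(sign_off())"
```

```text
the job is handed in; nothing more can be done
None
```

The job is handed in: in the final pictures all five parts stand upright, each in its own compartment of the tray you asked for, with the red knob and loudspeaker left in place, at about 51 s on the robot's clock after the last part was placed (limit 122 s).

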